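# Check a bobbin under the loupe

## Robot

A 6-joint arm with a two-finger parallel gripper is mounted at the origin on the work surface; the furniture and walls round the work are solid. World frame = base frame: x ahead of the robot, y to its left, z up, the work surface at z = 0. Lengths are in mm, angles in rad, forces in N, time in s.
With the tool pointing down it reaches from about 350 to 875 mm from the base axis. Payload 4.2 kg.
Tool frame: the origin (TCP) lies midway between the tips of the shut fingers; the grasp point (between the pads) lies 19 mm behind it (tcp_to_grasp is the distance from the TCP to the grasp point, in mm); z points along the fingers, y is the line along which they close (so a half turn about z gives the same grasp; the last joint's range is limited). The gripper opens to 85 mm and grips with 20 to 120 N. Pads are 22 mm wide; open, the fingers measure 114 mm over their backs; the gripper's body (76 mm by 85 mm) begins 54 mm behind the grasp point. The pads swing forward as they close: fully open they stand 13 mm farther back than shut.
Start: joints at [-1.04, 0.385, 0.008, 0, -1.194, -0.259], TCP at [167.808, -602.03, 231.312] pointing down, gripper open.
Joint ranges: [-3.14, 3.14], [-1.21, 2.06], [-1.07, 1.41], [-3.16, 2.05], [-2.99, -0.16], [-3.1, 3.1]. Speed limits (rad/s): [2.79, 2.79, 3.14, 3.14, 3.14, 3.14].

## Interface

Orientations are given as a unit quaternion [x, y, z, w].
In Python, from bench import read_state, get_image, job_done, tcp_to_grasp gives the robot as it stands.
- The arm moves only by the tool jog_arm, never from a script. Its argument "plan" is a list of rows, each a list of 3 entries, a list of its own where there are three numbers: the finger opening in mm, from 0 to 85.4, then the shift along the tool's x, y, z as a fraction of full scale, then the turn, a rotation vector about the tool's x, y, z as a fraction of full scale. A call has 1 to 10 rows; each row is the pose to reach, as a shift and turn from the pose commanded when the call began, along the tool's axes at that moment; what a row does not reach only later rows make up. Full scale, the value 1, is 0.1 m for a shift and 60 degrees for a turn. A row lasts 1/8 s, in which the tool goes at most 62.5 mm and 10.7 degrees, less where a joint would pass 70% of its speed; a pose out of reach is approached as far as the arm can. A call with a number of a shift or a turn outside -1 to 1 is refused whole. A call with a gripper value outside its range is refused whole. The fingers move at their own pace and stop on an object; the grip force is fixed at half the most. Time passes only in rows, so rows that repeat a pose let the fingers close. It gives the time, the measured TCP pose, the force, the opening and the grip force at its end, in the units of the state.
- read_state(): the state, without advancing time (a new reading comes with each control period).
- get_image(name): name is "side" or "top" or "wrist"; returns a dict with "img" (480x640x3 uint8, red, green, blue), "range_z" (480x640 float32, mm along the optical axis (not along the pixel's ray), 0 where there is no reading), "intrinsics" (3x3 intrinsics, pixels), "distortion" ([k1, k2, p1, p2, k3] as OpenCV has them; the pictures are not rectified), "extrinsics" (4x4, takes a point from camera to world coordinates); the wrist camera has in their place "tool_from_camera" (4x4, takes a point from camera to tool coordinates, whose origin is the TCP and whose axes are the flange's). Camera axes: x right, y down, z forward; pixel columns grow to the right and rows downward; lengths in mm; the calibration is good to about 2 mm. A picture is of the moment at which its call begins: read the wrist's pose just before it.
- job_done(): hands the job in; it is judged then, once.
The state is a dict: "clock": time; "joints": joint angles; "joint_vel": joint speeds; "joint_efforts": joint torques, N m; "position": TCP position; "ee_rot": TCP orientation; "contact_force": force on the tool from outside, world axes, zero at the start; "wrist_torque": the same for the moment, N m; "gripper_width": finger opening in mm; "grasp_force": force on a finger pad.
Only numpy, scipy, OpenCV 4.12 (cv2) and the standard library are available. Lean on these libraries where they do the work, as an engineer would, in place of code of your own. Each camera call takes 0.05 s, during which the arm holds its last target. There are 200 camera calls.

## Task

Mount the bobbin upright on the stand's spindle, fully home on the shoulder, and let go of it. Then take the loupe by its handle and hold it level and still over the bobbin, lens centred on the spindle and at the height marked by the red collar on the gauge post, touching neither the stand nor the bobbin; finish while holding it there. Do not shift the collar or disturb the other things on the bench.

Things in the scene. Friction and masses are not known exactly. Their poses are not given: they have to be found in the camera images.
- stand: Inspection stand, fixed to the bench: grey base plate 84 x 150 x 8 mm (y = +39 to -111 mm) with an upright steel spindle and, to its right, a gauge post at y = -90 mm. Origin on the bench under the spindle axis; at yaw 0 x points away from the robot and y left; z up.
- seat (a point): On the spindle axis, centre of the flat top of its dark shoulder (26 mm across, 40 at the foot), 30 mm above the bench: the underside of a bobbin that is fully home lies here. The spindle above it is 12 mm thick, tapers to 5 mm over the top 11 mm and ends 79 mm above the bench.
- focus_mark (a point): Centre of the red collar (22 mm across, 10 mm tall, small set screw) on the aluminium gauge post (10 mm thick, top 168 mm above the bench). Its mid-height marks the loupe's focal height; it is set 115 to 155 mm above the bench and held by stiff friction (about 6 N).
- bobbin: Bobbin standing upright on the bench: two white flanges 48 mm across and 8 mm thick joined by a yellow core 32 mm across, 36 mm tall in all, about 60 g, with a hole 18 mm wide right through along its z axis. Origin at the centre of its underside.
- bobbin_top (a point): Centre of the bobbin's upper face, 36 mm above its origin along its z axis.
- rest: Wooden loupe rest, fixed to the bench: base 110 x 60 x 8 mm, two uprights 8 mm thick at x = -45 and +33 mm, each with an 18 mm wide notch open at the top (floor 40 mm, cheeks 53 mm above the bench) in which the loupe's handle lies. Origin on the bench below the handle's balance point; x along the handle towards the lens.
- loupe: Loupe lying level in its rest, about 120 g: black handle 14 mm wide (y), 16 mm tall (z), from x = -60 to +40 mm; brass neck; lens in a dark round frame 60 mm across, 10 mm thick, centred at x = +80 mm. Origin at mid-width of the handle's underside (40 mm above the bench in the rest), below its balance point; z up, square to the lens.
- lens (a point): Centre of the loupe's lens: x = +80, z = +8 mm in the loupe's frame.
- handle (a point): Balance point of the loupe, centre of its handle: x = 0, z = +8 mm in the loupe's frame; the place to grip it, across the 14 mm width. In the rest the handle is free of the uprights from x = -38 to +26 mm, with 32 mm of air under it.
- reagent_b0: Amber reagent bottle with a black cap, 69 mm across, 142 mm tall. Bystander, to be left where it stands; origin at the centre of its underside.
- reagent_b1: Amber reagent bottle with a black cap, 69 mm across, 142 mm tall. Bystander, to be left where it stands; origin at the centre of its underside.
- hdpe_small: Small white plastic bottle, 52 mm across, 113 mm tall. Bystander, to be left where it stands; origin at the centre of its underside.
- cap_orange: Orange bottle cap lying open side up, 43 mm across, 14 mm tall. Bystander, to be left where it stands; origin at the centre of its underside.
- stopper_red: Red rubber stopper, 24 mm across, 22 mm tall. Bystander, to be left where it stands; origin at the centre of its underside.
- beaker: Small glass beaker, 60 mm across, 71 mm tall. Bystander, to be left where it stands; origin at the centre of its underside.
- dropper: Small amber bottle with a black cap, 52 mm across, 116 mm tall. Bystander, to be left where it stands; origin at the centre of its underside.
Not all that is in view belongs to the job. There is more than one size of the loupe; the job needs the larger. There is more than one size of the bobbin; the job needs the smaller.

How it is judged:
By the outcome, as a careful person would: the job done as asked, in the order asked, and still so for the second after the job is handed in, while the arm keeps its last pose, push and grip.
It also fails if it takes over 54 s, if anything falls off the work surface, if the arm or the gripper's body presses on something with over 40 N, if the wrist force passes 120 N, or if a joint passes its speed limit or range.

## Working session

There is one attempt and no reset: what is moved stays moved. The work goes in short steps, Python scripts to look and compute and a tool call to move; the robot and the scene stay as the last step left them, time stands still between calls to the robot, and variables do not carry over. Pictures are saved under pics/ and viewed, at most 10 in all, crops included, and the job is handed in when it is done.

Besides the shell and the picture viewer there is one more tool, called after ">>>" in YAML: its name, and indented under it one key for each argument. jog_arm: Moves the arm, as the interface text tells. Its arguments: {"type":"object","properties":{"plan":{"type":"array"}},"required":["plan"]}

```bash
mkdir -p pics; ls; cat > h.py <<'E'
import numpy as np, cv2
from bench import read_state,get_image,job_done,tcp_to_grasp
from scipy.spatial.transform import Rotation as R
def save(n,im): cv2.imwrite('pics/'+n,cv2.cvtColor(im,cv2.COLOR_RGB2BGR))
def T_of(d,st=None):
    if 'extrinsics' in d: return np.array(d['extrinsics'])
    T=np.eye(4);T[:3,:3]=R.from_quat(st['ee_rot']).as_matrix();T[:3,3]=st['position']
    return T@np.array(d['tool_from_camera'])
def rays(d,uv):
    p=cv2.undistortPoints(np.array(uv,float).reshape(-1,1,2),np.array(d['intrinsics']),np.array(d['distortion'])).reshape(-1,2)
    return np.c_[p,np.ones(len(p))]
def on_plane(d,T,uv,z):
    r=rays(d,uv)@T[:3,:3].T; o=T[:3,3]
    return o+r*((z-o[2])/r[:,2])[:,None]
def cloud(d,T):
    h,w=d['range_z'].shape
    u,v=np.meshgrid(np.arange(w),np.arange(h))
    r=rays(d,np.c_[u.ravel(),v.ravel()])*d['range_z'].reshape(-1,1)
    P=r@T[:3,:3].T+T[:3,3]; P[d['range_z'].ravel()<=0]=np.nan
    return P.reshape(h,w,3)
E
python3 - <<'E'
from h import *
import pickle
s=read_state();print(s,tcp_to_grasp)
o={}
for n in('top','side','wrist'):
    d=get_image(n);o[n]=d;save(n+'0.png',d['img']);T=T_of(d,s);print(n,T.round(3),np.array(d['intrinsics']).round(1).tolist())
o['s']=s;pickle.dump(o,open('o.pkl','wb'))
E
```

```text
pics
{'clock': 0.0, 'joints': array([-1.04039903e+00,  3.85573661e-01,  6.65813265e-03, -5.13925543e-04,
       -1.19397735e+00, -2.58575430e-01]), 'joint_vel': array([-0.0001134 , -0.00214011,  0.00050851,  0.00209703, -0.00058006,
       -0.00144585]), 'joint_efforts': array([ 9.38982976e-05, -3.92289591e+01,  1.88405800e+01,  4.18631405e+00,
       -4.62918411e-03, -1.09421272e-06]), 'position': array([ 167.6652124 , -601.50453284,  230.22167009]), 'ee_rot': array([-1.35398892e-01,  9.90790585e-01,  1.05955404e-03, -1.82396886e-04]), 'contact_force': array([ 0.40762794, -0.08725283,  0.23179846]), 'wrist_torque': array([-0.02225849, -0.00470457, -0.05532505]), 'grasp_force': 0.0, 'gripper_width': 85.42557440920842} 18.700000000000003
top [[-1.500000e-02 -9.810000e-01  1.920000e-01  2.512140e+02]
 [-9.990000e-01  2.200000e-02  3.400000e-02  2.543300e+01]
 [-3.800000e-02 -1.910000e-01 -9.810000e-01  1.074117e+03]
 [ 0.000000e+00  0.000000e+00  0.000000e+00  1.000000e+00]] [[515.6, 0.0, 317.3], [0.0, 515.6, 235.8], [0.0, 0.0, 1.0]]
side [[ 1.000000e+00  1.200000e-02 -1.600000e-02  4.739420e+02]
 [ 1.900000e-02 -4.510000e-01  8.920000e-01 -1.159667e+03]
 [ 3.000000e-03 -8.920000e-01 -4.510000e-01  7.248260e+02]
 [ 0.000000e+00  0.000000e+00  0.000000e+00  1.000000e+00]] [[582.3, 0.0, 317.9], [0.0, 582.3, 222.6], [0.0, 0.0, 1.0]]
wrist [[-2.67000e-01  9.12000e-01  3.11000e-01  8.61350e+01]
 [ 9.64000e-01  2.52000e-01  8.90000e-02 -6.24309e+02]
 [ 2.00000e-03  3.23000e-01 -9.46000e-01  3.73549e+02]
 [ 0.00000e+00  0.00000e+00  0.00000e+00  1.00000e+00]] [[418.6, 0.0, 322.3], [0.0, 418.6, 241.3], [0.0, 0.0, 1.0]]
```

View pics/top0.png

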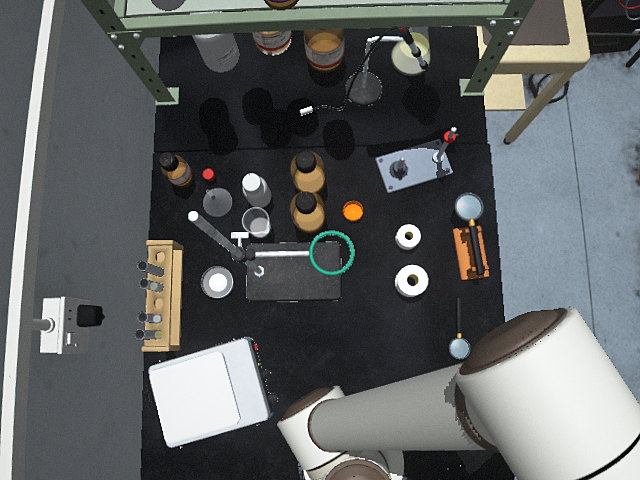

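View pics/side0.png

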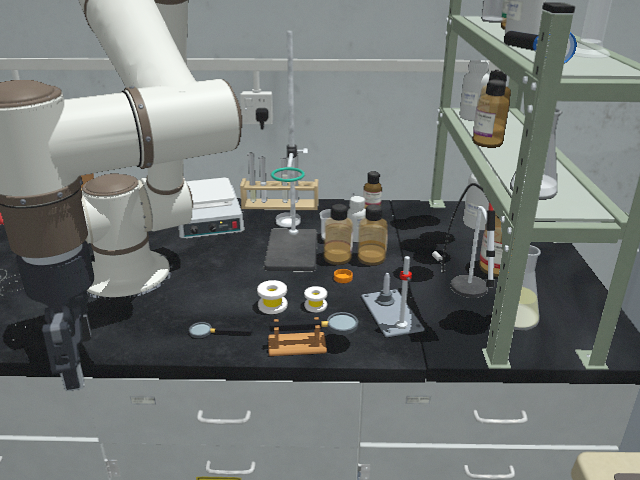

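The top view shows two bobbins, at (407,237) and (411,281), the stand at (400,170) with its collar at (449,135), the loupe in its rest with the lens at (469,207), and another loupe on the bench at (459,349). The side view shows the same items. Next I measure these and crop to confirm which ones are meant.

```bash
cat > m.py <<'E'
from h import *
import pickle
o=pickle.load(open('o.pkl','rb'))
d=o['top'];T=T_of(d);C=cloud(d,T);im=d['img'];hsv=cv2.cvtColor(im,cv2.COLOR_RGB2HSV)
ds=o['side'];Ts=T_of(ds);Cs=cloud(ds,Ts);hs=cv2.cvtColor(ds['img'],cv2.COLOR_RGB2HSV)
def win(m,u0,v0,u1,v1):
    k=np.zeros_like(m);k[v0:v1,u0:u1]=1;return m&k
def st(P,n): print(n,len(P),'med',np.nanmedian(P,0).round(1),'min',np.nanmin(P,0).round(1),'max',np.nanmax(P,0).round(1))
# bobbins
for n,w in(('bobA',(388,218,426,258)),('bobB',(388,258,434,306))):
    m=win((hsv[...,2]>140).astype(np.uint8),*w)
    c=max(cv2.findContours(m,cv2.RETR_EXTERNAL,cv2.CHAIN_APPROX_NONE)[0],key=cv2.contourArea)
    z=np.nanmedian(C[m>0][:,2]); 
    p=on_plane(d,T,c.reshape(-1,2),36 if n=='bobA' else z)
    (cx,cy),r=cv2.minEnclosingCircle(p[:,:2].astype(np.float32)); print(n,'ztop',z,'circle',cx,cy,'D',2*r)
    q=C[(m>0)];q=q[abs(q[:,2]-z)<4];st(q,'cloud')
# plate
m=win(((hsv[...,2]>60)&(C[...,2]>3)&(C[...,2]<14)).astype(np.uint8),365,130,462,200)
q=C[m>0];r=cv2.minAreaRect(q[:,:2].astype(np.float32));st(q,'plate');print(r,cv2.boxPoints(r).round(1).tolist())
# spindle high pts
for lo,hi in((28,32),(35,66),(66,85),(85,112),(112,160),(160,175)):
    for nm,CC,w in(('top',C,(365,110,470,200)),('side',Cs,(355,240,430,345))):
        k=win(((CC[...,2]>lo)&(CC[...,2]<hi)).astype(np.uint8),*w)
        if k.sum():
            q=CC[k>0]; st(q,f'{nm} z{lo}-{hi}')
# collar
for nm,CC,H,w in(('top',C,hsv,(430,110,470,160)),('side',Cs,hs,(390,255,420,290))):
    k=win((((H[...,0]<8)|(H[...,0]>172))&(H[...,1]>150)&(H[...,2]>80)).astype(np.uint8),*w)
    v,u=np.nonzero(k);st(CC[k>0],nm+' collar');print(u.min(),u.max(),v.min(),v.max())
# loupe
for nm,CC,w in(('top',C,(440,180,500,285)),('side',Cs,(260,300,365,360))):
    k=win(((CC[...,2]>52)&(CC[...,2]<62)).astype(np.uint8),*w);q=CC[k>0];st(q,nm+' handle?')
    a=q[:,:2]-q[:,:2].mean(0);print(np.linalg.svd(a,full_matrices=False)[2][0])
    k=win(((CC[...,2]>40)&(CC[...,2]<52)).astype(np.uint8),*w);st(CC[k>0],nm+' 40-52')
cr=[cv2.resize(im[190:370,380:500],None,fx=3,fy=3),cv2.resize(ds['img'][240:360,180:430],(800,384))]
cr[0]=cv2.resize(im[120:370,360:500],None,fx=2.4,fy=2.4)
save('crop1.png',cr[0]);
E
python3 m.py
```

```text
bobA ztop 36.06131032673318 circle 450.69952392578125 -122.93140411376953 D 51.65578842163086
cloud 331 med [ 451.3 -125.    36.4] min [ 428.5 -146.4   32.1] max [ 475.3 -103.1   39.9]
bobB ztop 46.829700529538286 circle 357.3336181640625 -124.43550872802734 D 67.29767608642578
cloud 604 med [ 358.4 -126.9   47. ] min [ 328.5 -156.6   42.9] max [388.9 -96.4  50.7]
plate 2107 med [ 609.2 -149.2    8.6] min [ 544.6 -246.3    3. ] max [670.  -66.9  14. ]
((588.5447998046875, -155.58975219726562), (133.43174743652344, 151.16859436035156), 15.596134185791016) [[504.0, -100.69999694824219], [544.5999755859375, -246.3000030517578], [673.0999755859375, -210.5], [632.5, -64.9000015258789]]
top z28-32 58 med [ 596.7 -112.6   29.9] min [ 586.6 -201.8   28.3] max [ 623.1 -100.7   32. ]
side z28-32 86 med [ 596.9 -106.7   30.3] min [ 547.5 -206.3   28. ] max [626.2  73.8  32. ]
top z35-66 128 med [ 532.4 -229.4   50.9] min [ 520.5 -252.3   36. ] max [ 627.4 -107.1   65.7]
side z35-66 486 med [591.1  45.3  50.9] min [ 529.2 -268.1   35. ] max [630.5  73.7  65.8]
top z66-85 45 med [ 602.5 -116.1   
[... 708 characters left out ...]
. ] max [ 628.6 -196.5  171. ]
top collar 71 med [ 624.6 -196.9  132. ] min [ 616.1 -243.8   -2.2] max [ 691.1 -190.   156.1]
444 455 131 142
side collar 67 med [ 622.6 -206.2  131.7] min [ 6.153e+02 -2.137e+02 -3.000e-01] max [673.8  24.2 135. ]
400 411 271 279
top handle? 633 med [ 449.4 -254.9   54.8] min [ 366.5 -277.9   52. ] max [ 533.6 -219.1   60.7]
[-0.9949757  -0.10011671]
top 40-52 528 med [ 498.7 -249.3   49.9] min [ 366.8 -279.5   41.3] max [ 533.8 -218.9   52. ]
side handle? 613 med [ 454.8 -258.9   54.4] min [ 365.6 -281.2   52. ] max [ 533.8 -218.3   59.8]
[-0.99357383 -0.1131859 ]
side 40-52 570 med [ 485.8 -262.1   49.3] min [ 366.2 -281.4   40. ] max [ 533.5 -217.3   52. ]
```

View pics/crop1.png

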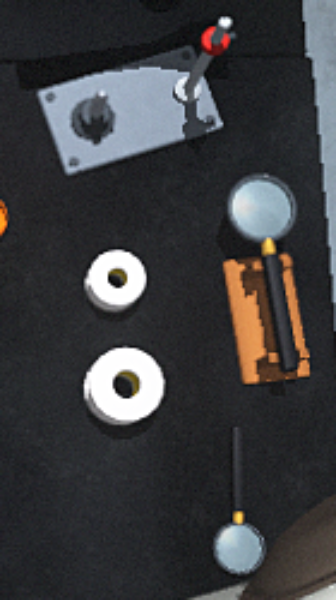

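Bobbins: A at (407,237) measures 48 mm across and 36 mm tall. B at (411,281) is 60 mm across and 47 mm tall. A fits the description as the smaller one. Loupes: the one at (469,207) lies in the rest with a 60 mm lens, and the one at (459,349) is smaller and lies on the bench, so the one in the rest is meant. The crop confirms both choices.

I move to a vantage point for a wrist view.

>>> jog_arm:
  plan:
    - [85, [-0.43, 0.37, -0.02], [0, 0, 0]]
    - [85, [-0.86, 0.74, -0.04], [0, 0, 0]]
    - [85, [-0.86, 0.74, -0.04], [0, 0, 0]]

```text
clock: 0.52
position: [232.3, -505.2, 235.8]
ee_rot: [-0.138, 0.99, 0.0, 0.0]
contact_force: [0.1, -0.7, 0.3]
gripper_width: 85.2
grasp_force: 0.0
```

>>> jog_arm:
  plan:
    - [85, [-0.43, 0.37, -0.02], [0, 0, 0]]
    - [85, [-0.86, 0.74, -0.04], [0, 0, 0]]
    - [85, [-0.86, 0.74, -0.04], [0, 0, 0]]

```text
clock: 0.9
position: [295.1, -411.6, 239.7]
ee_rot: [-0.138, 0.99, -0.0, 0.0]
contact_force: [0.0, 0.3, 0.7]
gripper_width: 85.0
grasp_force: 0.0
```

>>> jog_arm:
  plan:
    - [85, [-0.43, 0.37, -0.02], [0, 0, 0]]
    - [85, [-0.86, 0.74, -0.04], [0, 0, 0]]
    - [85, [-0.86, 0.74, -0.04], [0, 0, 0]]

```text
clock: 1.27
position: [358.2, -317.8, 243.5]
ee_rot: [-0.137, 0.991, -0.0, 0.0]
contact_force: [0.1, 0.2, -1.3]
gripper_width: 85.2
grasp_force: 0.0
```

>>> jog_arm:
  plan:
    - [85, [-0.43, 0.37, -0.02], [0, 0, 0]]
    - [85, [-0.86, 0.74, -0.04], [0, 0, 0]]
    - [85, [-0.86, 0.74, -0.04], [0, 0, 0]]

```text
clock: 1.65
position: [421.2, -223.8, 247.3]
ee_rot: [-0.137, 0.991, -0.0, 0.0]
contact_force: [0.3, 0.4, -0.0]
gripper_width: 85.1
grasp_force: 0.0
```

>>> jog_arm:
  plan:
    - [85, [-0.43, 0.37, -0.02], [0, 0, 0]]
    - [85, [-0.86, 0.74, -0.04], [0, 0, 0]]
    - [85, [-0.86, 0.74, -0.04], [0, 0, 0]]
    - [85, [-0.86, 0.74, -0.04], [0, 0, 0]]
    - [85, [-0.86, 0.74, -0.04], [0, 0, 0]]

```text
clock: 2.28
position: [481.9, -131.8, 251.2]
ee_rot: [-0.134, 0.991, -0.0, -0.0]
contact_force: [-0.5, 0.1, -0.3]
gripper_width: 85.1
grasp_force: 0.0
```

```bash
python3 - <<'E'
from h import *
import pickle
s=read_state();d=get_image('wrist');T=T_of(d,s);pickle.dump((s,d),open('w1.pkl','wb'));save('w1.png',d['img'])
C=cloud(d,T);print(s['position'],s['ee_rot'])
def sel(x0,x1,y0,y1,z0,z1): return (C[...,0]>x0)&(C[...,0]<x1)&(C[...,1]>y0)&(C[...,1]<y1)&(C[...,2]>z0)&(C[...,2]<z1)
def rep(n,m):
    q=C[m];print(n,len(q),'med',np.median(q,0).round(1),'min',q.min(0).round(1),'max',q.max(0).round(1));return q
def circ(m,z):
    m=cv2.morphologyEx(m.astype(np.uint8),cv2.MORPH_CLOSE,np.ones((5,5)))
    c=max(cv2.findContours(m,cv2.RETR_EXTERNAL,cv2.CHAIN_APPROX_NONE)[0],key=cv2.contourArea)
    p=on_plane(d,T,c.reshape(-1,2),z)[:,:2]
    e=cv2.fitEllipse(p.astype(np.float32));print('  ellipse',np.round(e[0],1),np.round(e[1],1),'encl',cv2.minEnclosingCircle(p.astype(np.float32)))
m=sel(415,490,-160,-90,31,42);rep('bob',m);circ(m,36)
m=sel(580,620,-135,-92,27,33);rep('shoulder',m)
m=sel(580,620,-135,-92,45,85);rep('spindle',m)
m=sel(580,620,-135,-92,75,85);rep('spindle tip',m)
m=sel(610,640,-216,-185,50,112);rep('post',m)
m=sel(610,640,-216,-185,161,175);rep('posttop',m)
m=sel(610,640,-216,-185,120,145);rep('collar',m)
m=sel(360,470,-285,-235,51,62);q=rep('handle',m)
r=cv2.minAreaRect(q[:,:2].astype(np.float32));print(r)
m=sel(473,545,-290,-210,43,60);rep('lens',m);circ(m,53)
print('shelf-ish pts z>200', np.nanmin(C[C[...,2]>350],0) if (C[...,2]>350).any() else None)
o=pickle.load(open('o.pkl','rb'));Ct=cloud(o['side'],T_of(o['side']));q=Ct[(Ct[...,2]>200)&(Ct[...,0]>600)&(Ct[...,1]<100)&(Ct[...,0]<1100)];
print('shelf',np.percentile(q,1,axis=0),q[q[:,0]<720].round(0)[:5])
E
```

```text
[ 481.93431648 -131.75453709  251.16065799] [-1.34211248e-01  9.90952696e-01 -7.75340765e-06 -3.08079358e-04]
bob 2118 med [ 447.8 -124.6   36.6] min [ 424.8 -148.1   31. ] max [ 472.4 -100.7   39.4]
  ellipse [ 448.5 -124.4] [46.7 47.3] encl ((448.4154968261719, -124.2876205444336), 24.07826042175293)
shoulder 338 med [ 594.2 -115.1   30.8] min [ 585.8 -126.    27.2] max [ 609.8 -100.1   32.8]
spindle 296 med [ 594.8 -114.    66.8] min [ 592.2 -119.4   45.1] max [ 601.5 -107.8   80.5]
spindle tip 51 med [ 596.9 -113.4   77.8] min [ 593.4 -116.9   75. ] max [ 600.5 -109.9   80.5]
post 250 med [ 620.3 -197.8   67.7] min [ 618.2 -204.5   50.3] max [ 626.1 -194.6   93.6]
  return _methods._mean(a, axis=axis, dtype=dtype,
  ret = um.true_divide(
Traceback (most recent call last):
ValueError: zero-size array to reduction operation minimum which has no identity
```

View pics/w1.png

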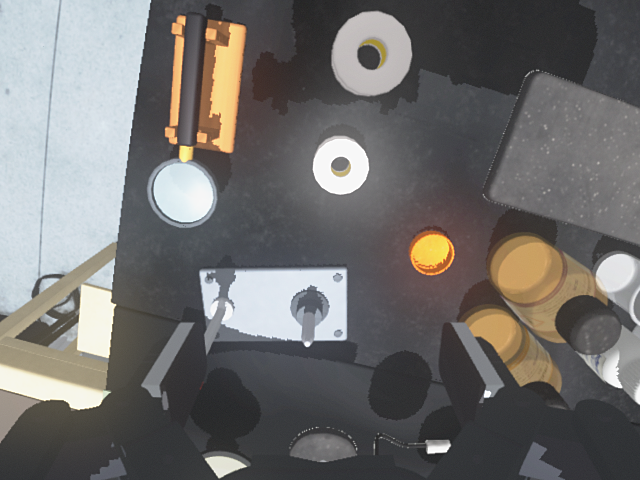

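The wrist view shows the smaller bobbin at (341,165), the spindle tip at (307,342), the post at (222,308) and the lens at (182,193). The height of 36 mm and diameter of 47 mm match. I descend over the bobbin.

>>> jog_arm:
  plan:
    - [85, [0.15, 0.08, 0.4], [0, 0, 0]]
    - [85, [0.29, 0.157, 0.85], [0, 0, 0]]
    - [85, [0.29, 0.157, 0.85], [0, 0, 0]]

```text
clock: 2.7
position: [447.0, -123.6, 164.0]
ee_rot: [-0.135, 0.991, 0.0, -0.004]
contact_force: [0.8, -0.4, 0.9]
gripper_width: 85.0
grasp_force: 0.0
```

>>> jog_arm:
  plan:
    - [85, [0, 0, 0.4], [0, 0, 0]]
    - [85, [0, 0, 0.8], [0, 0, 0]]
    - [85, [0, 0, 0.8], [0, 0, 0]]
    - [85, [0, 0, 0.8], [0, 0, 0]]

```text
clock: 3.2
position: [453.0, -123.2, 88.6]
ee_rot: [-0.136, 0.991, -0.001, 0.002]
contact_force: [-0.5, 0.6, -0.1]
gripper_width: 85.1
grasp_force: 0.0
```

```bash
python3 - <<'E'
from h import *
import pickle
s=read_state();print(s['position'],s['ee_rot'])
for n in('wrist','top','side'):
    d=get_image(n);T=T_of(d,s);C=cloud(d,T)
    if n=='wrist':save('w2.png',d['img']);pickle.dump((s,d),open('w2.pkl','wb'))
    H=cv2.cvtColor(d['img'],cv2.COLOR_RGB2HSV)
    m=(abs(C[...,0]-450)<35)&(abs(C[...,1]+124)<35)&(C[...,2]>31)&(C[...,2]<41)&(H[...,2]>120)&(H[...,1]<60)
    q=C[m];print(n,len(q),(q.min(0)+q.max(0))/2 if len(q) else'',np.percentile(q,[1,99],axis=0).round(1).tolist() if len(q) else '')
E
```

```text
[ 453.00388576 -123.18914171   88.59764832] [-1.35769473e-01  9.90737914e-01 -5.84867395e-04  2.16660603e-03]
wrist 5757 [ 448.73202911 -124.50492324   34.8794578 ] [[425.8, -146.8, 31.9], [470.7, -102.5, 38.1]]
top 176 [ 446.74276903 -124.99803408   36.15731695] [[430.4, -146.3, 32.9], [459.6, -103.5, 40.2]]
side 246 [ 450.35781393 -126.69626687   36.03846545] [[428.7, -149.9, 31.4], [471.6, -104.5, 40.6]]
```

View pics/w2.png

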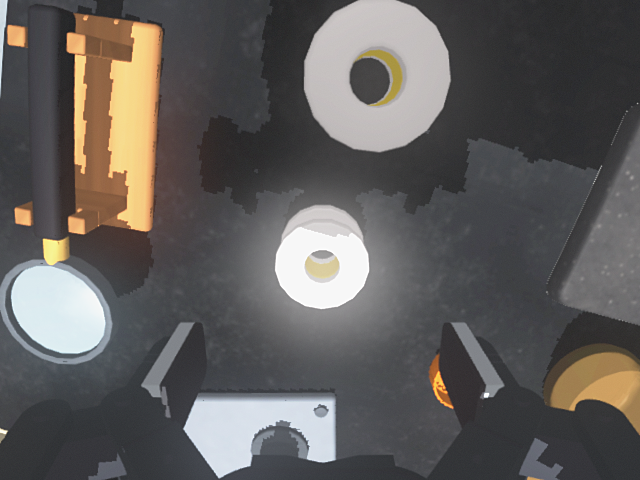

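The wrist view shows the bobbin centred between the fingers at (322,264). All cameras agree on (449, -124.5) to about 2 mm. I descend and grip.

>>> jog_arm:
  plan:
    - [85, [0, 0, 0.3], [0, 0, 0]]
    - [85, [0, 0, 0.6], [0, 0, 0]]
    - [85, [0, 0, 0.83], [0, 0, 0]]
    - [85, [0, 0, 0.83], [0, 0, 0]]
    - [85, [0, 0, 0.83], [0, 0, 0]]
    - [85, [0, 0, 0.83], [0, 0, 0]]

```text
clock: 4.1
position: [451.6, -122.8, 4.6]
ee_rot: [-0.136, 0.991, -0.0, 0.001]
contact_force: [0.5, -0.8, -0.7]
gripper_width: 85.0
grasp_force: 0.0
```

>>> jog_arm:
  plan:
    - [40, [0, 0, 0], [0, 0, 0]]
    - [40, [0, 0, 0], [0, 0, 0]]
    - [40, [0, 0, 0], [0, 0, 0]]
    - [40, [0, 0, 0], [0, 0, 0]]
    - [40, [0, 0, 0], [0, 0, 0]]
    - [40, [0, 0, 0], [0, 0, 0]]
    - [40, [0, 0, 0], [0, 0, 0]]
    - [40, [0, 0, 0], [0, 0, 0]]

```text
clock: 5.1
position: [450.9, -122.8, 4.2]
ee_rot: [-0.136, 0.991, -0.0, 0.0]
contact_force: [-1.8, 1.0, 7.0]
gripper_width: 47.2
grasp_force: 60.7
```

Gripped at 47.2 mm. I lift it and carry it to hover above the spindle.

>>> jog_arm:
  plan:
    - [40, [0, 0, -0.3], [0, 0, 0]]
    - [40, [0, 0, -0.7], [0, 0, 0]]
    - [40, [0, 0, -1], [0, 0, 0]]
    - [40, [0, 0, -1], [0, 0, 0]]

```text
clock: 5.6
position: [452.1, -122.8, 105.5]
ee_rot: [-0.136, 0.991, -0.0, 0.003]
contact_force: [0.9, -0.0, -1.0]
gripper_width: 47.4
grasp_force: 61.7
```

>>> jog_arm:
  plan:
    - [40, [-0.35, -0.07, 0], [0, 0, 0]]
    - [40, [-0.73, -0.145, 0], [0, 0, 0]]
    - [40, [-0.73, -0.145, 0], [0, 0, 0]]

```text
clock: 5.98
position: [526.3, -116.9, 101.7]
ee_rot: [-0.136, 0.991, 0.0, -0.001]
contact_force: [-0.6, 0.3, -1.3]
gripper_width: 46.8
grasp_force: 61.7
```

>>> jog_arm:
  plan:
    - [40, [-0.35, -0.07, 0], [0, 0, 0]]
    - [40, [-0.73, -0.145, 0], [0, 0, 0]]
    - [40, [-0.73, -0.145, 0], [0, 0, 0]]
    - [40, [-0.73, -0.145, 0], [0, 0, 0]]
    - [40, [-0.73, -0.145, 0], [0, 0, 0]]
    - [40, [-0.73, -0.145, 0], [0, 0, 0]]

```text
clock: 6.72
position: [598.2, -111.7, 103.5]
ee_rot: [-0.135, 0.991, 0.0, -0.0]
contact_force: [-0.1, -0.2, 0.2]
gripper_width: 47.0
grasp_force: 61.7
```

```bash
python3 - <<'E'
from h import *
import pickle
s=read_state();print(s['position'],s['ee_rot'])
D={'s':s}
for n in('side','top','wrist'):
    d=get_image(n);D[n]=d;C=cloud(d,T_of(d,s))
    def rep(t,m):
        q=C[m];
        if len(q):print(n,t,len(q),'med',np.median(q,0).round(1),np.percentile(q,[2,98],axis=0).round(1).tolist())
    H=cv2.cvtColor(d['img'],cv2.COLOR_RGB2HSV)
    near=(abs(C[...,0]-599)<40)&(abs(C[...,1]+113)<40)
    rep('white',near&(C[...,2]>90)&(C[...,2]<145)&(H[...,2]>130)&(H[...,1]<50))
    rep('yellow',near&(C[...,2]>90)&(C[...,2]<145)&(H[...,1]>110))
    rep('spindle',near&(C[...,2]>38)&(C[...,2]<66)&(abs(C[...,0]-599)<15))
    rep('tip',near&(C[...,2]>66)&(C[...,2]<84)&(abs(C[...,0]-599)<15))
pickle.dump(D,open('w3.pkl','wb'))
a=cv2.resize(D['side']['img'][215:345,310:470],None,fx=3.5,fy=3.5)
save('s3.png',a);
E
```

```text
[ 598.22636778 -111.65789206  103.4644132 ] [-1.35394478e-01  9.90791764e-01  5.06868091e-05 -1.17647300e-04]
side white 228 med [ 586.8 -126.2  130.8] [[574.7, -144.5, 101.2], [610.2, -96.1, 139.0]]
side yellow 46 med [ 589.3 -125.3  118.3] [[582.2, -138.3, 110.7], [597.3, -100.4, 127.7]]
side spindle 64 med [ 599.3 -117.6   51.5] [[594.0, -121.6, 39.1], [605.2, -113.9, 64.6]]
side tip 29 med [ 599.2 -117.5   73. ] [[595.1, -123.8, 66.6], [603.6, -113.8, 80.1]]
top white 18 med [ 588.7 -117.8  111.4] [[577.7, -145.2, 103.1], [606.2, -82.7, 135.8]]
top yellow 13 med [ 601.6 -119.5  120.9] [[598.2, -121.3, 112.6], [606.0, -115.8, 129.0]]
top spindle 3 med [ 594.8 -113.7   41.8] [[593.8, -116.1, 38.8], [595.1, -109.4, 44.6]]
wrist white 19145 med [ 587.8 -114.   135.5] [[572.8, -141.5, 105.3], [615.5, -87.9, 141.7]]
wrist yellow 855 med [ 603.  -110.9  115.8] [[580.3, -121.7, 109.5], [605.2, -103.1, 127.4]]
wrist spindle 178 med [ 593.3 -114.8   44.2] [[592.4, -119.0, 38.2], [597.1, -108.9, 51.4]]
```

View pics/s3.png

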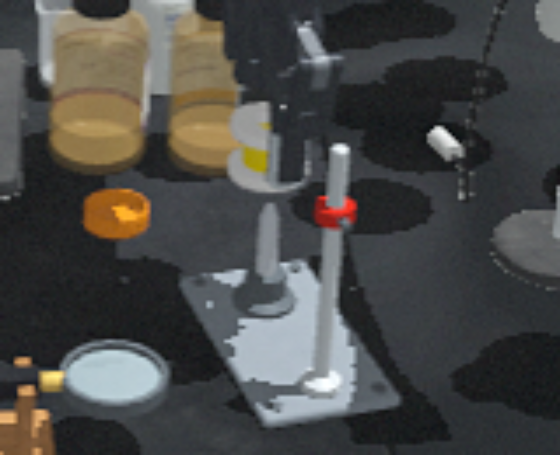

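In the side crop the lower flange, from 228 to 308, is centred on the spindle tip at (268,205), so x is aligned. A correction of about 1 mm is left. I lower partway and check the forces.

>>> jog_arm:
  plan:
    - [40, [-0.007, -0.012, 0.08], [0, 0, 0]]
    - [40, [-0.007, -0.012, 0.16], [0, 0, 0]]
    - [40, [-0.007, -0.012, 0.24], [0, 0, 0]]
    - [40, [-0.007, -0.012, 0.3], [0, 0, 0]]
    - [40, [-0.007, -0.012, 0.36], [0, 0, 0]]
    - [40, [-0.007, -0.012, 0.4], [0, 0, 0]]
    - [40, [-0.007, -0.012, 0.4], [0, 0, 0]]

```text
clock: 7.75
position: [599.8, -112.6, 63.0]
ee_rot: [-0.135, 0.991, 0.0, -0.0]
contact_force: [0.6, -0.4, -0.4]
gripper_width: 47.1
grasp_force: 61.7
```

>>> jog_arm:
  plan:
    - [40, [0, 0, 0.08], [0, 0, 0]]
    - [40, [0, 0, 0.16], [0, 0, 0]]
    - [40, [0, 0, 0.22], [0, 0, 0]]
    - [40, [0, 0, 0.26], [0, 0, 0]]
    - [40, [0, 0, 0.28], [0, 0, 0]]
    - [40, [0, 0, 0.288], [0, 0, 0]]
    - [40, [0, 0, 0.288], [0, 0, 0]]

```text
clock: 8.62
position: [600.1, -112.6, 34.7]
ee_rot: [-0.136, 0.991, -0.0, 0.0]
contact_force: [-0.9, 0.7, 0.5]
gripper_width: 47.0
grasp_force: 61.7
```

>>> jog_arm:
  plan:
    - [40, [0, 0, 0.005], [0, 0, 0]]
    - [40, [0, 0, 0.01], [0, 0, 0]]
    - [40, [0, 0, 0.01], [0, 0, 0]]

```text
clock: 9.0
position: [600.2, -112.5, 34.2]
ee_rot: [-0.136, 0.991, -0.0, 0.0]
contact_force: [-2.7, 0.9, 3.7]
gripper_width: 47.0
grasp_force: 62.1
```

Contact at home height with 3.7 N. I release and rise.

>>> jog_arm:
  plan:
    - [85, [0, 0, 0], [0, 0, 0]]
    - [85, [0, 0, 0], [0, 0, 0]]
    - [85, [0, 0, 0], [0, 0, 0]]
    - [85, [0, 0, 0], [0, 0, 0]]
    - [85, [0, 0, 0], [0, 0, 0]]
    - [85, [0, 0, -0.2], [0, 0, 0]]
    - [85, [0, 0, -0.6], [0, 0, 0]]
    - [85, [0, 0, -1], [0, 0, 0]]
    - [85, [0, 0, -1], [0, 0, 0]]

```text
clock: 10.12
position: [602.4, -112.6, 137.6]
ee_rot: [-0.136, 0.991, -0.001, 0.004]
contact_force: [-0.3, -0.2, -0.9]
gripper_width: 85.2
grasp_force: 0.0
```

>>> jog_arm:
  plan:
    - [85, [0.4, 0, -0.4], [0, 0, 0]]
    - [85, [0.8, 0, -0.7], [0, 0, 0]]
    - [85, [1, 0, -0.7], [0, 0, 0]]
    - [85, [1, 0, -0.7], [0, 0, 0]]
    - [85, [1, 0, -0.7], [0, 0, 0]]
    - [85, [1, 0, -0.7], [0, 0, 0]]

```text
clock: 10.88
position: [504.2, -139.2, 202.7]
ee_rot: [-0.136, 0.991, 0.0, -0.001]
contact_force: [0.6, 0.8, -0.1]
gripper_width: 85.0
grasp_force: 0.0
```

```bash
python3 - <<'E'
from h import *
import pickle
s=read_state();print(s['position'],s['ee_rot'])
D={'s':s}
for n in('side','top','wrist'):
    d=get_image(n);D[n]=d;T=T_of(d,s);C=cloud(d,T)
    H=cv2.cvtColor(d['img'],cv2.COLOR_RGB2HSV)
    def rep(t,m):
        q=C[m]
        if len(q):print(n,t,len(q),'med',np.median(q,0).round(1),np.percentile(q,[1,99],axis=0).round(1).tolist())
    near=(abs(C[...,0]-599)<40)&(abs(C[...,1]+113)<40)
    rep('white top',near&(C[...,2]>60)&(C[...,2]<72)&(H[...,2]>110)&(H[...,1]<60))
    rep('tip',near&(C[...,2]>74)&(C[...,2]<90))
    pn=(abs(C[...,0]-624)<20)&(abs(C[...,1]+200)<20)
    red=((H[...,0]<8)|(H[...,0]>172))&(H[...,1]>140)
    rep('collar',pn&red&(C[...,2]>110));rep('post',pn&~red&(C[...,2]>50)&(C[...,2]<118))
    hd=(H[...,2]<80)&(abs(C[...,0]-420)<75)&(abs(C[...,1]+258)<40)&(C[...,2]>53)&(C[...,2]<61)
    if hd.sum()>20:
        rep('handle',hd);q=C[hd][:,:2];r=cv2.minAreaRect(q.astype(np.float32));print(r)
    ln=(abs(C[...,0]-505)<38)&(abs(C[...,1]+249)<38)&(C[...,2]>43)&(C[...,2]<62)
    rep('lens',ln)
    if ln.any():
        c=max(cv2.findContours(ln.astype(np.uint8),cv2.RETR_EXTERNAL,cv2.CHAIN_APPROX_NONE)[0],key=cv2.contourArea)
        e=cv2.fitEllipse(on_plane(d,T,c.reshape(-1,2),53)[:,:2].astype(np.float32));print(' ell',e)
pickle.dump(D,open('w4.pkl','wb'))
save('w4.png',np.hstack([cv2.resize(D['side']['img'][215:345,260:460],(400,260)),cv2.resize(D['wrist']['img'],(347,260))]))
E
```

```text
[ 504.15540798 -139.16689135  202.69074294] [-1.35649702e-01  9.90756641e-01  6.08356744e-05 -6.57758938e-04]
side white top 242 med [ 597.9 -120.9   66.6] [[576.5, -137.9, 60.5], [620.6, -93.7, 71.1]]
side tip 8 med [ 599.2 -115.7   77. ] [[596.9, -117.8, 76.0], [601.5, -112.5, 80.4]]
side collar 60 med [ 621.3 -206.2  131.7] [[615.1, -213.1, 123.3], [635.0, -194.0, 134.2]]
side post 144 med [ 624.6 -203.4   84.1] [[620.3, -207.6, 51.6], [630.1, -198.4, 116.7]]
side handle 277 med [ 415.4 -260.5   56.2] [[367.5, -270.8, 53.1], [466.5, -248.8, 59.1]]
((430.9425354003906, -262.9966735839844), (127.98216247558594, 37.25526809692383), 12.0005464553833)
side lens 598 med [ 503.3 -252.5   51.6] [[470.4, -279.0, 45.3], [532.1, -220.1, 56.3]]
 ell ((502.96246337890625, -253.21951293945312), (63.66642379760742, 68.52639770507812), 168.894775390625)
top white top 281 med [ 598.2 -114.4   66.3] [[580.4, -135.3, 61.7], [616.2, -90.9, 71.0]]
top tip 14 med [ 598.6 -112.2   77.6] [[595.6, -115.7, 74.4], [603.9, -109.7, 81.3]]
top handle 310 med [ 410.4 -256.8   56. ] [[366.5, -267.3, 53.1], [464.
[... 367 characters left out ...]
.7, -135.7, 60.5], [619.3, -91.1, 70.7]]
wrist tip 88 med [ 597.2 -113.8   77. ] [[594.2, -117.3, 74.0], [601.0, -109.9, 80.0]]
wrist collar 128 med [ 622.1 -190.8  131.9] [[616.9, -193.2, 123.3], [631.8, -189.1, 133.1]]
wrist post 230 med [ 620.2 -197.6   63.4] [[618.7, -203.8, 50.6], [624.9, -194.8, 82.1]]
wrist handle 802 med [ 416.2 -253.9   55.7] [[384.8, -264.8, 53.1], [461.0, -245.6, 58.1]]
((423.32440185546875, -255.2286376953125), (78.28494262695312, 13.894582748413086), 5.939004421234131)
wrist lens 5649 med [ 501.1 -247.7   51. ] [[469.3, -275.2, 46.8], [530.1, -219.2, 54.6]]
 ell ((501.1255187988281, -247.12411499023438), (59.13368225097656, 62.94487380981445), 79.77017211914062)
```

View pics/w4.png

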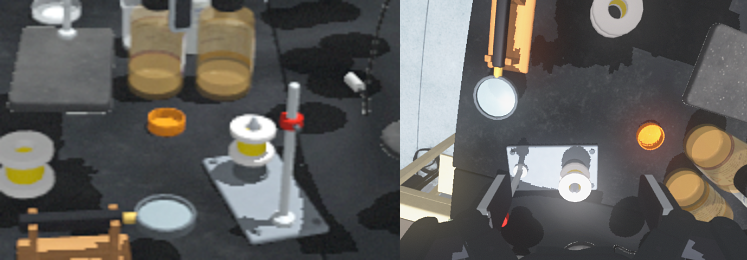

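The bobbin sits home: its top is at z 66 and it is concentric at (598, -113.3). The side crop shows it on the spindle at (252,140), below the tip. The collar at (291,121) is untouched. Next I move over the loupe handle with a 9.6° turn and work out the collar height.

>>> jog_arm:
  plan:
    - [85, [0.3, -0.3, 0], [0, 0, 0.05]]
    - [85, [0.65, -0.6, 0], [0, 0, 0.11]]
    - [85, [1, -0.9, 0], [0, 0, 0.16]]
    - [85, [1, -0.9, 0], [0, 0, 0.16]]

```text
clock: 11.52
position: [430.1, -254.6, 203.3]
ee_rot: [-0.05, 0.999, 0.0, -0.0]
contact_force: [-0.1, 1.2, 0.7]
gripper_width: 85.0
grasp_force: 0.0
```

>>> jog_arm:
  plan:
    - [85, [0.05, -0.01, 0.3], [0, 0, 0]]
    - [85, [0.094, -0.016, 0.65], [0, 0, 0]]
    - [85, [0.094, -0.016, 0.7], [0, 0, 0]]
    - [85, [0.094, -0.016, 0.7], [0, 0, 0]]
    - [85, [0.094, -0.016, 0.7], [0, 0, 0]]
    - [85, [0.094, -0.016, 0.7], [0, 0, 0]]

```text
clock: 12.28
position: [423.2, -255.6, 134.6]
ee_rot: [-0.052, 0.999, -0.0, 0.001]
contact_force: [-0.5, -0.5, -0.6]
gripper_width: 84.8
grasp_force: 0.0
```

```bash
python3 - <<'E'
from h import *
import pickle
s=read_state();print(s['position'],s['ee_rot'])
d=get_image('wrist');T=T_of(d,s);C=cloud(d,T);H=cv2.cvtColor(d['img'],cv2.COLOR_RGB2HSV)
pickle.dump((s,d),open('w5.pkl','wb'))
hd=(H[...,2]<80)&(abs(C[...,0]-420)<75)&(abs(C[...,1]+258)<25)&(C[...,2]>52)&(C[...,2]<60)
hd=cv2.morphologyEx(hd.astype(np.uint8),cv2.MORPH_OPEN,np.ones((5,5)))>0
q=C[hd];print(cv2.minAreaRect(q[:,:2].astype(np.float32)),np.percentile(q,[1,50,99],axis=0).round(1).tolist())
for a,b in((380,400),(400,420),(420,440),(440,460)):
    k=q[(q[:,0]>a)&(q[:,0]<b)]
    if len(k):print(a,np.percentile(k[:,1],[1,99]).round(1))
# collar: silhouette rows -> heights, post top 168 as reference
D=pickle.load(open('w4.pkl','rb'));o=pickle.load(open('o.pkl','rb'))
ax=np.array([623.,-200.])
for n,dd,st in(('side',D['side'],D['s']),('top',o['top'],o['s']),('wrist',D['wrist'],D['s'])):
    T=T_of(dd,st);C=cloud(dd,T);H=cv2.cvtColor(dd['img'],cv2.COLOR_RGB2HSV)
    near=(abs(C[...,0]-624)<22)&(abs(C[...,1]+200)<22)&(C[...,2]>100)
    red=near&((H[...,0]<8)|(H[...,0]>172))&(H[...,1]>130)
    v,u=np.nonzero(red)
    cam=T[:3,3];h=ax-cam[:2];h/=np.linalg.norm(h)
    def zat(u,v,off):
        r=(rays(dd,[[u,v]])@T[:3,:3].T)[0];p=ax+h*off
        t=((p-cam[:2])@h)/(r[:2]@h);return cam[2]+t*r[2]
    uc=np.median(u);col=v[abs(u-uc)<=1]
    if n=='side':
        print(n,'top(far edge)',zat(uc,col.min()-.5,11),'bottom(near)',zat(uc,col.max()+.5,-11),uc,col.min(),col.max())
        m=near&(C[...,2]>150);vv,uu=np.nonzero(m);print('posttop far edge',zat(np.median(uu),vv.min()-.5,5))
    print(n,'red z pct',np.percentile(C[red][:,2],[5,25,50,75,95]).round(1),'posttop',np.percentile(C[near][:,2],[90,95,98,100]).round(1))
E
```

```text
[ 423.15204968 -255.56025345  134.59545563] [-5.23030260e-02  9.98630556e-01 -3.67705106e-04  1.12690204e-03]Traceback (most recent call last):
  File "<stdin>", line 8, in <module>
    return _quantile_unchecked(
        a, q, axis, out, overwrite_input, method, keepdims, weights)
    return _ureduce(a,
                    func=_quantile_ureduce_func,
    ...<5 lines>...
                    overwrite_input=overwrite_input,
                    method=method)
    r = func(a, **kwargs)
    result = _quantile(arr,
                       quantiles=q,
    ...<2 lines>...
                       out=out,
                       weights=wgt)
    slices_having_nans = np.isnan(arr[-1, ...])
                                  ~~~^^^^^^^^^
IndexError: index -1 is out of bounds for axis 0 with size 0
```

```bash
cat > m2.py <<'E'
from h import *
import pickle
s,d=pickle.load(open('w5.pkl','rb'));save('w5.png',d['img']);T=T_of(d,s);C=cloud(d,T);H=cv2.cvtColor(d['img'],cv2.COLOR_RGB2HSV)
hd=(H[...,1]<110)&(abs(C[...,0]-410)<58)&(abs(C[...,1]+258)<25)&(C[...,2]>49)&(C[...,2]<63)
q=C[hd];print(len(q))
if len(q):
  for a in range(350,470,20):
    k=q[(q[:,0]>a)&(q[:,0]<a+20)]
    if len(k)>9:print(a,np.percentile(k,[2,50,98],axis=0).round(1).tolist())
D=pickle.load(open('w4.pkl','rb'));o=pickle.load(open('o.pkl','rb'))
ax=np.array([623.,-200.])
for n,dd,st in(('side',D['side'],D['s']),('top',o['top'],o['s']),('wrist',D['wrist'],D['s'])):
    T=T_of(dd,st);C=cloud(dd,T);H=cv2.cvtColor(dd['img'],cv2.COLOR_RGB2HSV)
    near=(abs(C[...,0]-624)<22)&(abs(C[...,1]+200)<22)&(C[...,2]>100)
    red=near&((H[...,0]<8)|(H[...,0]>172))&(H[...,1]>130)
    if not red.any(): print(n,'none');continue
    v,u=np.nonzero(red)
    cam=T[:3,3];h=ax-cam[:2];h/=np.linalg.norm(h)
    def zat(u,v,off):
        r=(rays(dd,[[u,v]])@T[:3,:3].T)[0];p=ax+h*off
        t=((p-cam[:2])@h)/(r[:2]@h);return cam[2]+t*r[2]
    uc=np.median(u);col=v[abs(u-uc)<=1]
    if n=='side':
        print(n,'bottom(near)',zat(uc,col.max()+.5,-11),uc,col.min(),col.max())
        for uu in np.unique(u): print(uu,v[u==uu].min(),v[u==uu].max(),end='; ')
        m=near&(C[...,2]>150);vv,uu=np.nonzero(m);print('posttop far edge',zat(np.median(uu),vv.min()-.5,5))
    print(n,'red z pct',np.percentile(C[red][:,2],[5,25,50,75,95]).round(1),'posttop',np.percentile(C[near][:,2],[90,95,98,100]).round(1))
E
python3 m2.py
```

```text
3060
350 [[363.7, -268.3, 51.0], [366.6, -262.0, 56.1], [369.8, -256.0, 57.8]]
370 [[370.1, -268.1, 54.8], [372.2, -263.0, 56.6], [376.4, -256.9, 57.9]]
390 [[393.9, -264.7, 55.0], [402.1, -258.2, 56.6], [409.6, -252.3, 58.0]]
410 [[410.3, -262.9, 54.9], [419.9, -256.6, 56.5], [429.7, -250.2, 57.9]]
430 [[430.4, -261.4, 54.4], [439.9, -254.6, 56.5], [449.7, -247.8, 57.9]]
450 [[450.4, -259.6, 53.0], [456.4, -252.7, 56.3], [467.0, -246.0, 57.6]]
side bottom(near) 124.90215264935262 403.0 271 279
399 276 276; 400 272 278; 401 271 279; 402 271 279; 403 274 279; 404 274 279; 405 275 279; 406 275 279; 407 275 276; 408 274 276; 409 272 276; 410 273 278; posttop far edge 169.04072894507647
side red z pct [123.7 127.8 131.7 133.2 134. ] posttop [164.1 167.3 169.3 171.5]
top red z pct [125.6 130.3 132.2 133.5 135.5] posttop [167.  168.8 170.1 172.1]
wrist red z pct [124.5 128.3 131.9 132.4 132.9] posttop [132.7 132.9 133.1 133.3]
```

View pics/w5.png

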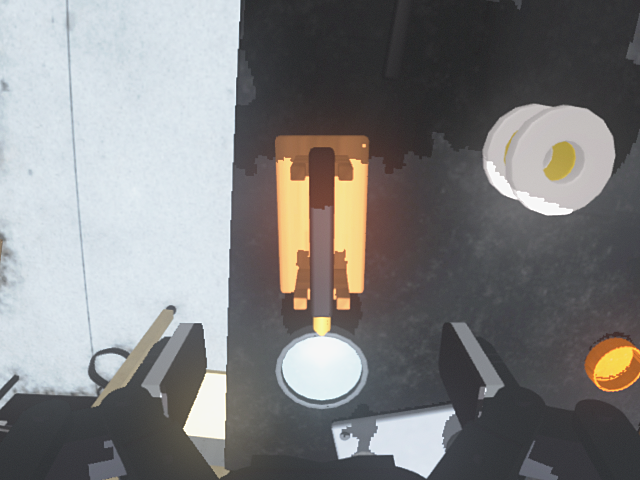

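The wrist view shows the handle centred between the fingers, vertical at column 321, rows 147 to 318. I descend and grip.

>>> jog_arm:
  plan:
    - [85, [0, 0, 0.3], [0, 0, 0]]
    - [85, [0, 0, 0.55], [0, 0, 0]]
    - [85, [0, 0, 0.55], [0, 0, 0]]

```text
clock: 12.7
position: [421.2, -255.2, 77.4]
ee_rot: [-0.052, 0.999, 0.001, -0.002]
contact_force: [1.1, 1.0, 0.6]
gripper_width: 85.0
grasp_force: 0.0
```

>>> jog_arm:
  plan:
    - [85, [0, 0, 0.2], [0, 0, 0]]
    - [85, [0, 0, 0.4], [0, 0, 0]]
    - [85, [0, 0, 0.5], [0, 0, 0]]
    - [85, [0, 0, 0.5], [0, 0, 0]]
    - [85, [0, 0, 0.5], [0, 0, 0]]
    - [85, [0, 0, 0.5], [0, 0, 0]]

```text
clock: 13.45
position: [422.9, -255.6, 29.3]
ee_rot: [-0.052, 0.999, -0.0, 0.001]
contact_force: [-0.4, -0.2, 0.3]
gripper_width: 85.0
grasp_force: 0.0
```

>>> jog_arm:
  plan:
    - [30, [0, 0, 0], [0, 0, 0]]
    - [30, [0, 0, 0], [0, 0, 0]]
    - [30, [0, 0, 0], [0, 0, 0]]
    - [30, [0, 0, 0], [0, 0, 0]]
    - [30, [0, 0, 0], [0, 0, 0]]
    - [30, [0, 0, 0], [0, 0, 0]]

```text
clock: 14.2
position: [422.3, -255.5, 28.5]
ee_rot: [-0.052, 0.999, 0.0, -0.0]
contact_force: [-0.5, 0.2, 0.3]
gripper_width: 30.1
grasp_force: 0.0
```

>>> jog_arm:
  plan:
    - [5, [0, 0, 0], [0, 0, 0]]
    - [5, [0, 0, 0], [0, 0, 0]]
    - [5, [0, 0, 0], [0, 0, 0]]
    - [5, [0, 0, 0], [0, 0, 0]]
    - [5, [0, 0, 0], [0, 0, 0]]
    - [5, [0, 0, 0], [0, 0, 0]]
    - [5, [0, 0, 0], [0, 0, 0]]

```text
clock: 15.08
position: [422.4, -255.5, 28.7]
ee_rot: [-0.052, 0.999, -0.0, 0.0]
contact_force: [-1.1, 1.8, 3.5]
gripper_width: 13.1
grasp_force: 59.3
```

The loupe is gripped at 13 mm. I lift it and shift left, short of the stand.

>>> jog_arm:
  plan:
    - [5, [0, 0, -0.1], [0, 0, 0]]
    - [5, [0, 0, -0.3], [0, 0, 0]]
    - [5, [0, 0, -0.5], [0, 0, 0]]
    - [5, [0, 0, -0.5], [0, 0, 0]]

```text
clock: 15.58
position: [423.2, -255.7, 79.9]
ee_rot: [-0.052, 0.999, -0.0, 0.002]
contact_force: [0.4, -0.8, -1.8]
gripper_width: 13.0
grasp_force: 58.9
```

>>> jog_arm:
  plan:
    - [5, [0, 0, -0.2], [0, 0, 0]]
    - [5, [0, 0, -0.4], [0, 0, 0]]
    - [5, [0, 0, -0.5], [0, 0, 0]]
    - [5, [0, 0, -0.5], [0, 0, 0]]

```text
clock: 16.08
position: [422.3, -255.4, 128.4]
ee_rot: [-0.052, 0.999, 0.0, 0.0]
contact_force: [-0.5, 0.5, -1.2]
gripper_width: 13.0
grasp_force: 58.8
```

>>> jog_arm:
  plan:
    - [5, [-0.02, 0.2, 0], [0, 0, 0]]
    - [5, [-0.045, 0.45, 0], [0, 0, 0]]
    - [5, [-0.07, 0.66, 0], [0, 0, 0]]
    - [5, [-0.07, 0.66, 0], [0, 0, 0]]

```text
clock: 16.58
position: [421.7, -188.2, 127.5]
ee_rot: [-0.053, 0.999, 0.0, -0.001]
contact_force: [0.1, 0.2, -0.6]
gripper_width: 13.0
grasp_force: 58.9
```

>>> jog_arm:
  plan:
    - [5, [-0.02, 0.2, 0], [0, 0, 0]]
    - [5, [-0.045, 0.45, 0], [0, 0, 0]]
    - [5, [-0.07, 0.66, 0], [0, 0, 0]]
    - [5, [-0.07, 0.66, 0], [0, 0, 0]]
    - [5, [-0.07, 0.66, 0], [0, 0, 0]]
    - [5, [-0.07, 0.66, 0], [0, 0, 0]]
    - [5, [-0.07, 0.66, 0], [0, 0, 0]]

```text
clock: 17.45
position: [422.4, -123.3, 128.4]
ee_rot: [-0.052, 0.999, -0.0, -0.0]
contact_force: [0.5, 0.6, -1.5]
gripper_width: 13.1
grasp_force: 58.9
```

```bash
cat > m3.py <<'E'
from h import *
import pickle,sys
x0,y0,z0=map(float,sys.argv[1:4])  # expected lens centre
s=read_state();print(s['position'].round(2),s['ee_rot'].round(4));D={'s':s}
for n in('side','top','wrist'):
    d=get_image(n);D[n]=d;T=T_of(d,s);C=cloud(d,T);H=cv2.cvtColor(d['img'],cv2.COLOR_RGB2HSV)
    m=(np.hypot(C[...,0]-x0,C[...,1]-y0)<37)&(abs(C[...,2]-z0)<11)
    if m.sum()<50: print(n,'no lens');continue
    q=C[m];A=np.c_[q[:,:2]-[x0,y0],np.ones(len(q))];g=np.linalg.lstsq(A,q[:,2],rcond=None)[0]
    print(n,'lens px',m.sum(),'z med',np.median(q[:,2]).round(1),'slopes deg',np.degrees(g[:2]).round(2),np.percentile(q,[.5,99.5],axis=0).round(1).tolist())
    c=np.vstack(max(cv2.findContours(m.astype(np.uint8),cv2.RETR_EXTERNAL,cv2.CHAIN_APPROX_NONE)[0],key=cv2.contourArea))
    e=cv2.fitEllipse(on_plane(d,T,c,z0)[:,:2].astype(np.float32));print('  ell',np.round(e[0],1),np.round(e[1],1))
    near=(abs(C[...,0]-623)<20)&(abs(C[...,1]+199)<20)&(C[...,2]>105)&(C[...,2]<150)
    red=near&((H[...,0]<8)|(H[...,0]>172))&(H[...,1]>130)
    if red.any(): print('  collar z',np.percentile(C[red][:,2],[5,25,50,75,95]).round(1),'n',red.sum())
    b=(np.hypot(C[...,0]-598,C[...,1]+114)<28)&(C[...,2]>61)&(C[...,2]<71)
    if b.sum()>40: print('  bobbin top',np.median(C[b][:,2]).round(1),((C[b].max(0)+C[b].min(0))/2)[:2].round(1))
    hh=(H[...,1]<110)&(abs(C[...,2]-z0-8)<5)&(np.hypot(C[...,0]-x0+80,C[...,1]-y0+8)<70)&(C[...,0]<x0-42)
    if hh.sum()>30:
        q=C[hh];print('  handle top z',[(a,np.median(q[(q[:,0]>x0-a-10)&(q[:,0]<x0-a),2]).round(1)) for a in range(42,140,10) if ((q[:,0]>x0-a-10)&(q[:,0]<x0-a)).sum()>5])
pickle.dump(D,open('w6.pkl','wb'));save('w_%d.png'%int(s['clock']*100),np.hstack([cv2.resize(D['side']['img'][195:345,260:460],(400,300)),cv2.resize(D['wrist']['img'],(400,300))]))
E
python3 m3.py 502 -115 148; ls pics
```

```text
[ 422.39 -123.26  128.4 ] [-5.160e-02  9.987e-01 -0.000e+00 -1.000e-04]
side lens px 454 z med 151.2 slopes deg [0.32 1.63] [[466.4, -147.5, 143.8], [531.9, -86.9, 155.8]]
  ell [ 502.4 -113. ] [65.9 72.1]
  collar z [124.  127.9 131.6 132.8 134.1] n 63
  bobbin top 66.8 [ 598.6 -115. ]
  handle top z [(42, np.float64(155.9)), (52, np.float64(155.1)), (62, np.float64(155.6)), (72, np.float64(156.1)), (82, np.float64(155.5)), (92, np.float64(156.1)), (102, np.float64(156.2)), (112, np.float64(156.1)), (122, np.float64(155.8)), (132, np.float64(156.0))]
top no lens
wrist no lens
crop1.png
s3.png
side0.png
top0.png
w1.png
w2.png
w4.png
w5.png
w_1745.png
wrist0.png
```

The loupe is held level: the handle top is at z 156 along its whole length. I carry it over the spindle and lower to about the collar height.

>>> jog_arm:
  plan:
    - [5, [-0.2, -0.02, 0], [0, 0, 0]]
    - [5, [-0.45, -0.04, 0], [0, 0, 0]]
    - [5, [-0.7, -0.06, 0], [0, 0, 0]]
    - [5, [-0.9, -0.075, 0.05], [0, 0, 0]]
    - [5, [-0.96, -0.082, 0.12], [0, 0, 0]]
    - [5, [-0.96, -0.082, 0.18], [0, 0, 0]]
    - [5, [-0.96, -0.082, 0.196], [0, 0, 0]]
    - [5, [-0.96, -0.082, 0.196], [0, 0, 0]]
    - [5, [-0.96, -0.082, 0.196], [0, 0, 0]]
    - [5, [-0.96, -0.082, 0.196], [0, 0, 0]]

```text
clock: 18.85
position: [518.8, -120.9, 109.2]
ee_rot: [-0.052, 0.999, 0.0, 0.0]
contact_force: [0.5, 0.6, -0.9]
gripper_width: 12.9
grasp_force: 58.9
```

```bash
python3 m3.py 598 -113 128; python3 - <<'E'
from h import *
ds=[get_image('side') for _ in range(8)];T=T_of(ds[0])
C=np.mean([cloud(d,T) for d in ds],0);d=ds[0];H=cv2.cvtColor(d['img'],cv2.COLOR_RGB2HSV)
red=(abs(C[...,0]-623)<20)&(abs(C[...,1]+201)<20)&(C[...,2]>105)&(C[...,2]<150)&((H[...,0]<8)|(H[...,0]>172))&(H[...,1]>130)
for r in range(268,283):
    k=red[r]
    if k.any():print(r,k.sum(),C[r][k].mean(0).round(1),np.nonzero(k)[0].min(),np.nonzero(k)[0].max())
m=(np.hypot(C[...,0]-599,C[...,1]+114)<36)&(abs(C[...,2]-128)<11)
v,u=np.nonzero(m);q=C[m]
print('lens',q.mean(0),np.percentile(q,[1,50,99],axis=0).round(1).tolist())
for r in range(v.min(),v.max()+1):
    k=v==r
    if k.any(): print(r,k.sum(),q[k].mean(0).round(1),u[k].min(),u[k].max())
E
```

```text
[ 518.84 -120.92  109.25] [-5.210e-02  9.986e-01  0.000e+00  3.000e-04]
side lens px 461 z med 132.2 slopes deg [-0.08  2.09] [[562.9, -145.1, 124.2], [628.9, -83.6, 136.5]]
  ell [ 599.2 -109. ] [66.4 72.3]
  collar z [125.2 128.5 131.8 133.3 134.7] n 62
  bobbin top 66.7 [ 598.6 -116.9]
  handle top z [(42, np.float64(135.7)), (52, np.float64(136.8)), (62, np.float64(136.5)), (72, np.float64(137.2)), (82, np.float64(135.7)), (92, np.float64(136.1)), (102, np.float64(135.8)), (112, np.float64(135.9)), (122, np.float64(136.3)), (132, np.float64(136.3))]
top no lens
wrist no lens
271 2 [ 619.4 -192.8  132.9] 401 402
272 4 [ 621.7 -197.8  133.7] 400 409
273 5 [ 624.2 -200.2  133. ] 400 410
274 5 [ 625.7 -203.4  132.7] 402 410
275 7 [ 622.7 -206.7  132.5] 400 410
276 12 [ 623.7 -207.4  130.7] 399 410
277 8 [ 622.6 -207.9  128.7] 400 410
278 6 [ 622.4 -207.5  126.2] 400 410
279 6 [ 621.8 -210.2  125.7] 401 406
lens [ 598.75195692 -117.69010856  131.62935472] [[565.0, -142.8, 125.2], [599.5, -119.3, 131.9], [628.1, -86.6, 135.0]]
243 1 [598.7 -82.9 134. ] 386 386
244 13 [601.6 -87.6 134.2] 380 394
245 18 [600.4 -89.2 132.7] 378 396
246 20 [600.8 -91.8 131.8] 376 398
247 24 [602.  -96.5 132. ] 375 400
248 24 [ 600.6 -100.8  132. ] 375 401
249 28 [ 600.  -105.2  132.1] 374 401
250 32 [ 597.1 -110.5  132.7] 370 402
251 30 [ 596.3 -114.5  132.6] 371 402
252 31 [ 597.1 -118.2  132.3] 371 402
253 32 [ 596.5 -121.9  132.1] 371 402
254 32 [ 596.2 -125.4  131.7] 371 402
255 30 [ 596.9 -128.7  131.3] 371 402
256 28 [ 599.5 -133.6  131.8] 375 402
257 26 [ 599.2 -137.7  131.8] 376 401
258 22 [ 601.1 -139.   130.3] 378 400
259 20 [ 599.3 -139.7  128.4] 379 399
260 15 [ 600.2 -140.7  126.6] 382 396
261 4 [ 601.2 -142.1  125.1] 388 391
```

```bash
ls -t pics | head -1; cp pics/$(ls -t pics|head -1) pics/final.png
```

```text
w_1885.png
```

View pics/final.png

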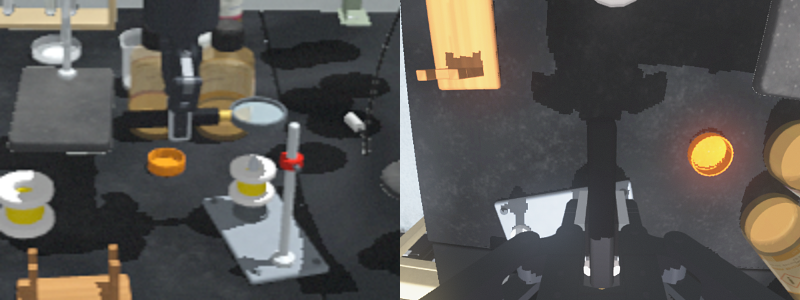

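The lens at (260,111) is level above the seated bobbin at (252,180), clear of the post and collar at (291,160). Lens and collar heights agree to within about 1 mm in the same camera, so I hand in the job.

```bash
python3 -c "
from bench import *
s=read_state();print(s['position'],s['grasp_force'],abs(s['joint_vel']).max());print(job_done())"
```

```text
[ 518.79178158 -120.91161461  108.87168428] 58.881338238716125 0.0009703060531179202
the job is handed in; nothing more can be done
None
```

The smaller bobbin is fully home on the spindle and released. The arm is holding the larger loupe level and still over it, with the lens centred on the spindle and at the collar's height to within about 1 mm as measured, and the job is handed in.

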